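# Refill the spool-clamp rack

## Task

Two cells of the dark wooden rack on the bench are empty. Take the two spare short spool clamps from the grey mat (the same as those in the rack; not the long one) and stand them upright in the empty cells, one in each, right down on the cell floor. Leave the clamps already in the rack, and everything else on the bench, where they are.

Things in the scene. Friction and masses are not known exactly. Their poses are not given: they have to be found in the camera images.
- rack: dark wood rack fixed to the bench, 154 x 228 mm (x, y) and 24 mm high: an open-topped grid of 2 (along its x) by 3 (along its y) square cells. Cells are 68 x 68 mm inside at 74 mm pitch, walls 6 mm thick, floor 5 mm thick, so each is 19 mm deep. Four cells each hold one clamp, two are empty; which ones varies. It may stand left or right and turned up to 20 degrees. Origin: centre of its underside.
- cell_1 (a point): centre of the floor of one rack cell, 5 mm above the bench, at (-37, 74) mm in the rack's frame.
- cell_2 (a point): centre of the floor of one rack cell, 5 mm above the bench, at (-37, 0) mm in the rack's frame.
- cell_3 (a point): centre of the floor of one rack cell, 5 mm above the bench, at (-37, -74) mm in the rack's frame.
- cell_4 (a point): centre of the floor of one rack cell, 5 mm above the bench, at (37, 74) mm in the rack's frame.
- cell_5 (a point): centre of the floor of one rack cell, 5 mm above the bench, at (37, 0) mm in the rack's frame.
- cell_6 (a point): centre of the floor of one rack cell, 5 mm above the bench, at (37, -74) mm in the rack's frame.
- clamp_1_c (a point): short spool clamp already standing in a cell of the rack (not always at the cell's centre): two turned light-wood spools with thin cork faces, screwed together into one upright cylinder 36 mm in diameter and 76 mm tall, with a steel wing nut (about 30 mm over its wings) on top; 96 mm tall in all, about 0.12 kg, rigid. Point: on its axis, half-way up, 48 mm above its foot; z along the axis.
- clamp_2_c (a point): short spool clamp already standing in a cell of the rack (not always at the cell's centre): two turned light-wood spools with thin cork faces, screwed together into one upright cylinder 36 mm in diameter and 76 mm tall, with a steel wing nut (about 30 mm over its wings) on top; 96 mm tall in all, about 0.12 kg, rigid. Point: on its axis, half-way up, 48 mm above its foot; z along the axis.
- clamp_3_c (a point): short spool clamp already standing in a cell of the rack (not always at the cell's centre): two turned light-wood spools with thin cork faces, screwed together into one upright cylinder 36 mm in diameter and 76 mm tall, with a steel wing nut (about 30 mm over its wings) on top; 96 mm tall in all, about 0.12 kg, rigid. Point: on its axis, half-way up, 48 mm above its foot; z along the axis.
- clamp_4_c (a point): short spool clamp already standing in a cell of the rack (not always at the cell's centre): two turned light-wood spools with thin cork faces, screwed together into one upright cylinder 36 mm in diameter and 76 mm tall, with a steel wing nut (about 30 mm over its wings) on top; 96 mm tall in all, about 0.12 kg, rigid. Point: on its axis, half-way up, 48 mm above its foot; z along the axis.
- spare_1_c (a point): spare short spool clamp standing upright on the grey mat, same as those in the rack: two turned light-wood spools with thin cork faces, screwed together into one upright cylinder 36 mm in diameter and 76 mm tall, with a steel wing nut (about 30 mm over its wings) on top; 96 mm tall in all, about 0.12 kg, rigid. Point: on its axis, half-way up, 48 mm above its foot; z along the axis. At least 90 mm from the axis of the next thing on the mat.
- spare_2_c (a point): spare short spool clamp standing upright on the grey mat, same as those in the rack: two turned light-wood spools with thin cork faces, screwed together into one upright cylinder 36 mm in diameter and 76 mm tall, with a steel wing nut (about 30 mm over its wings) on top; 96 mm tall in all, about 0.12 kg, rigid. Point: on its axis, half-way up, 48 mm above its foot; z along the axis. At least 90 mm from the axis of the next thing on the mat.
- long_clamp_c (a point): long spool clamp standing on the grey mat, to be left: same spools, but set 40 mm apart on a bare steel rod, 136 mm tall in all. Point: on its axis, 68 mm above its foot.
- wax_jar: amber glass jar, 52 mm in diameter, 60 mm tall, standing on the grey mat, to be left. Origin: centre of its underside.
- mat: grey bench mat, 260 x 250 mm, 4 mm thick, fixed, beside the rack (to its left or right); the two spares, the long clamp and the jar stand on it in any order. Origin: centre of its underside.
- sanding_block: cork sanding block, 45 x 100 x 30 mm, at the back, to be left. Origin: centre of its underside.
- neck_blank: guitar-neck blank, 240 x 60 mm, 50 mm high at its heel, lying at the left, to be left. Origin: under its middle.
- chisel: chisel with a wooden handle, 280 mm long along its x, lying at the right, to be left. Origin: under its middle.
- glue_bottle: white plastic glue bottle, 60 mm in diameter, 150 mm tall, at the back, to be left. Origin: centre of its underside.
- polish_tin: round brass tin, 84 mm in diameter, 50 mm high, at the back, to be left. Origin: centre of its underside.
Things that resemble listed ones, but are neither listed nor needed, are in the scene too. What is shaped like the part that bears spare_1_c but red is not meant. Leave any blue look-alike of the part that bears spare_2_c alone.

How it is judged:
By the outcome, as a careful person would: the job done as asked, in the order asked, and still so for the second after the job is handed in, with the robot touching nothing.
It also fails if it takes over 54 s, if anything falls off the work surface, if the arm or the gripper's body presses on something with over 40 N, if the wrist force passes 120 N, or if a joint passes its speed limit or range.

## Robot

A 6-joint arm with a two-finger parallel gripper is mounted at the origin on the work surface. World frame = base frame: x ahead of the robot, y to its left, z up, the work surface at z = 0. Lengths are in m, angles in rad, forces in N, time in s.
With the tool pointing down it reaches from about 0.35 to 0.875 m from the base axis. Payload 4.2 kg.
Tool frame: the origin (TCP) lies midway between the tips of the shut fingers; the grasp point (between the pads) lies 19 mm behind it; z points along the fingers, y is the line along which they close (so a half turn about z gives the same grasp; the last joint's range is limited). The gripper opens to 85 mm and grips with 20 to 120 N. Pads are 22 mm wide; open, the fingers measure 114 mm over their backs; the gripper's body (76 mm by 85 mm) begins 54 mm behind the grasp point. The pads swing forward as they close: fully open they stand 13 mm farther back than shut.
Start: joints at [1.362, 0.385, 0.008, 0, -1.194, -0.259], TCP at [0.282, 0.558, 0.231] pointing down, gripper open.
Joint ranges: [-3.14, 3.14], [-1.21, 2.06], [-1.07, 1.41], [-3.16, 2.05], [-2.99, -0.16], [-3.1, 3.1]. Speed limits (rad/s): [2.79, 2.79, 3.14, 3.14, 3.14, 3.14].

## Interface

Orientations are given as a unit quaternion [w, x, y, z].
In Python, from station import manip gives the robot as it stands.
- The arm moves only by the shell command python3 -m creep 'ROWS' [OPENING]. ROWS is JSON, a list that holds one entry, the list of rows, each a list of 4 numbers: the shift along the world's x, y, z in cm, then the turn about the world's z in degrees. A call has 1 to 5 rows; each row is the pose to reach, as a shift and turn from the pose commanded when the call began; what a row does not reach only later rows make up. A row lasts 1/10 s, in which the tool goes at most 50 mm and 8.59 degrees, less where a joint would pass 70% of its speed; a pose out of reach is approached as far as the arm can. A call with a gripper value outside its range is refused whole. OPENING is the closure, from -1 (fully open) to 1 (shut), so that 0 is half open, set as the call begins (- or left out, the last holds). The fingers move at their own pace and stop on an object; the grip force is fixed at half the most. Time passes only in rows, so rows that repeat a pose let the fingers close. It gives the time, the measured TCP pose, the force, the opening and the grip force at its end, in the units of the state.
- manip.get_obs(): the state, without advancing time (a new reading comes with each control period).
- manip.grab_frame(name): name is "scene" or "side" or "wrist"; returns the picture (384x512x3 uint8, blue, green, red); there is no depth.
- manip.camera_info(name): a dict with "intrinsics" (3x3 intrinsics, pixels), "R" (3x3) and "t" (3): a world point X has camera coordinates R X + t. Camera axes: x right, y down, z forward; pixel columns grow to the right and rows downward; lengths in m; the calibration is good to about 2 mm. A picture is of the moment at which its call begins: read the wrist's pose just before it. camera_info takes no time and is no camera call; for the wrist camera it gives the pose at the moment of the call.
- manip.close_job(): hands the job in; it is judged then, once.
The state is a dict: "time": time; "joint_positions": joint angles; "qd": joint speeds; "joint_torque": joint torques, N m; "ee_pos": TCP position; "eef_rot": TCP orientation; "contact_force": force on the tool from outside, world axes, zero at the start; "torque": the same for the moment, N m; "width": finger opening in m; "finger_force": force on a finger pad.
Only numpy, scipy, OpenCV 4.12 (cv2) and the standard library are available. Lean on these libraries where they do the work, as an engineer would, in place of code of your own. Each camera call takes 0.05 s, during which the arm holds its last target. There are 200 camera calls.

## Working session

There is one attempt and no reset: what is moved stays moved. The work goes in short steps, Python scripts to look and compute and a shell command to move; the robot and the scene stay as the last step left them, time stands still between calls to the robot, and variables do not carry over. Pictures are saved under pics/ and viewed, at most 10 in all, crops included, and the job is handed in when it is done.

```bash
mkdir -p pics; python3 - <<'E'
from station import manip
import cv2,numpy as np
np.set_printoptions(precision=4,suppress=True)
for n in("scene","side"):
    cv2.imwrite(f"pics/{n}0.png",cv2.resize(manip.grab_frame(n),(800,600),interpolation=cv2.INTER_CUBIC))
    print(n,manip.camera_info(n))
o=manip.get_obs();print(o["time"],o["ee_pos"],o["eef_rot"],o["width"])
E
```

```text
scene {'intrinsics': array([[449.4137,   0.    , 249.8945],
       [  0.    , 449.4137, 192.3884],
       [  0.    ,   0.    ,   1.    ]]), 'R': array([[ 0.8703,  0.4926, -0.0051],
       [ 0.3676, -0.6563, -0.6589],
       [-0.3279,  0.5716, -0.7522]]), 't': array([-0.5129, -0.1744,  1.488 ])}
side {'intrinsics': array([[366.4046,   0.    , 250.8873],
       [  0.    , 366.4046, 192.7118],
       [  0.    ,   0.    ,   1.    ]]), 'R': array([[ 0.9092, -0.4163,  0.003 ],
       [-0.2178, -0.4819, -0.8487],
       [ 0.3547,  0.771 , -0.5289]]), 't': array([-0.5194,  0.1912,  1.0937])}
0.1 [0.2816 0.5574 0.2303] [ 0.001   0.9728 -0.2318 -0.0002] 0.08553262055211967
```

View pics/scene0.png

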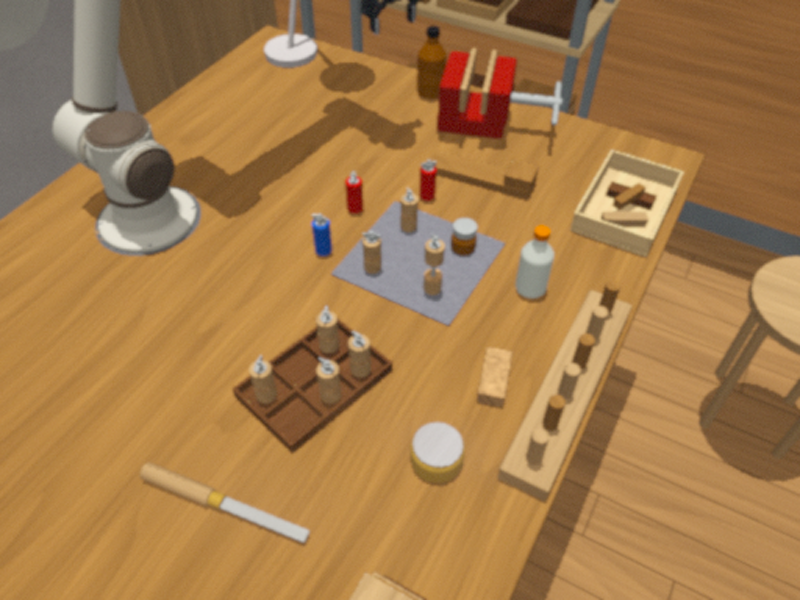

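View pics/side0.png

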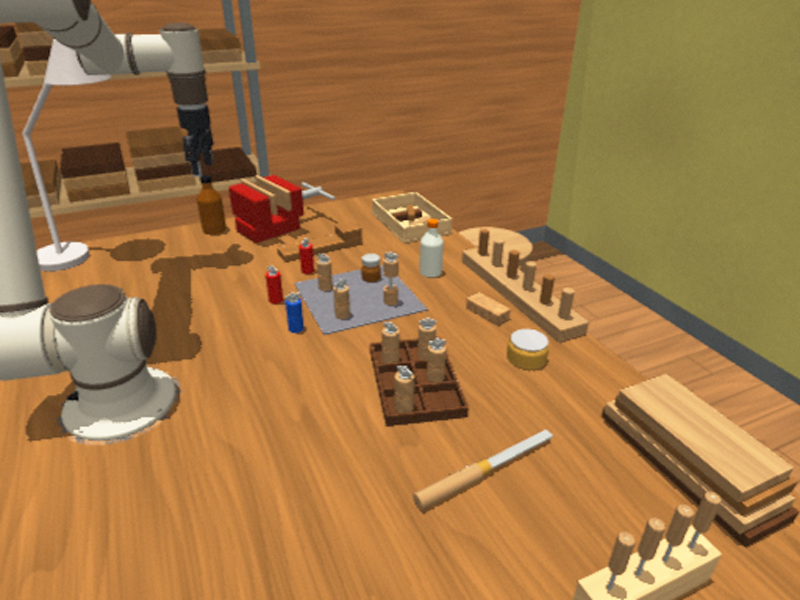

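Scene picture (800×600). Candidates for the spares:
- Plain short clamps on the mat at (409,212) and (372,253). These are the ones I choose.
- Long clamp on the mat at (433,265).
- Red look-alikes at (355,193) and (428,180).
- Blue look-alike at (321,236).
- Clamps already in the rack at (327,332), (359,355), (262,380) and (328,382).

The empty cells are near (292,370) and (297,412). Next is one close crop to check the choice.

```bash
python3 - <<'E'
import cv2
from station import manip
im=manip.grab_frame("scene")
c=im[105:290,145:330]  # 185x185
a=cv2.resize(im[112:287,145:325],None,fx=3.4,fy=3.4,interpolation=cv2.INTER_CUBIC)
for k in range(150,325,25):
    x=int((k-145)*3.4);cv2.line(a,(x,0),(x,6),(255,255,255),1);cv2.putText(a,str(k),(x,16),0,.35,(255,255,255),1)
for k in range(125,287,25):
    y=int((k-112)*3.4);cv2.line(a,(0,y),(6,y),(255,255,255),1);cv2.putText(a,str(k),(8,y),0,.35,(255,255,255),1)
cv2.imwrite("pics/crop1.png",a);print(a.shape)
E
```

```text
(595, 612, 3)
```

View pics/crop1.png

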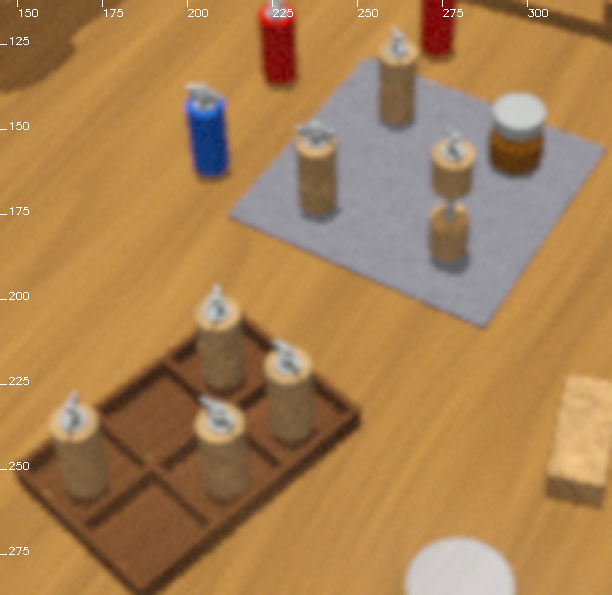

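```bash
cat > h.py <<'E'
import numpy as np
from scipy.optimize import least_squares
from station import manip
np.set_printoptions(precision=4,suppress=True)
def cam(n):
    c=manip.camera_info(n);return [np.array(c[k]) for k in("intrinsics","R","t")]
def proj(c,X):
    p=c[1]@np.asarray(X,float)+c[2];q=c[0]@p;return q[:2]/q[2]
def ray(c,uv,z):
    d=c[1].T@np.linalg.inv(c[0])@np.array([*uv,1.]);o=-c[1].T@c[2]
    return o+d*(z-o[2])/d[2]
def rack(p,l):
    c,s=np.cos(p[2]),np.sin(p[2]);return np.array([p[0]+c*l[0]-s*l[1],p[1]+s*l[0]+c*l[1]])
E
python3 - <<'E'
from h import *
C=cam("scene")
f=lambda x,y:np.array([(x+.5)/3.4-.5+145,(y+.5)/3.4-.5+112])
for n,xy,z in[("A top",(397,53),.080),("A foot",(398,117),.004),("B top",(317,146),.08),("B foot",(318,207),.004),
 ("long top",(453,151),.120),("jar top",(519,112),.06),("blue top",(206,102),.076),("blue foot",(210,168),0),
 ("red1 foot",(280,76),0),("red2 foot",(437,47),0),
 ("r1",(220,311),.081),("r2",(289,362),.081),("r3",(75,419),.081),("r4",(221,422),.081)]:
    print(n,ray(C,f(*xy),z)[:2])
pts={k:ray(C,f(*v),.024)[:2] for k,v in dict(left=(18,470),bot=(144,584),right=(359,409)).items()}
print(pts)
L=pts["left"];B=pts["bot"];R=pts["right"]
print(np.linalg.norm(L-B),np.linalg.norm(R-B),L-B,R-B)
print("mid",(L+R)/2)
E
```

```text
A top [0.4947 0.2411]
A foot [0.4984 0.2385]
B top [0.4928 0.0996]
B foot [0.492  0.0989]
long top [0.6157 0.1141]
jar top [0.6186 0.2442]
blue top [0.3752 0.1033]
blue foot [0.377  0.0963]
red1 foot [0.3669 0.2375]
red2 foot [0.4816 0.3514]
r1 [ 0.5213 -0.0987]
r2 [ 0.5948 -0.1155]
r3 [ 0.4842 -0.2388]
r4 [ 0.5801 -0.1882]
{'left': array([ 0.443 , -0.2698]), 'bot': array([ 0.5837, -0.3038]), 'right': array([ 0.6424, -0.0917])}
0.14475374661182847 0.22002148499864324 [-0.1407  0.034 ] [0.0587 0.212 ]
mid [ 0.5427 -0.1808]
```

```bash
python3 - <<'E'
from h import *
C=cam("scene")
for n,u,z in[("bottle foot",(432,95),0),("vise front",(440,128),0),("vise right",(505,135),0),("neck",(440,165),.03),("neck heel",(520,185),.05)]:
    print(n,ray(C,np.array(u)/1.5625,z)[:2])
E
```

```text
bottle foot [0.3108 0.7072]
vise front [0.393  0.5898]
vise right [0.5413 0.6399]
neck [0.4738 0.4269]
neck heel [0.6619 0.4253]
```

```bash
python3 -m creep '[[[2.7,-4,0,-8],[5.4,-8,0,-16],[8.1,-12,0,-24],[10.8,-16,0,-33],[13.5,-20,0,-33]]]' -1; python3 -m creep '[[[2.7,-4,0,0],[5.4,-8,0,0],[7.9,-11.7,0,0],[7.9,-11.7,-4,0],[7.9,-11.7,-4,0]]]'
```

```text
time: 0.65
ee_pos: [0.4173, 0.356, 0.2312]
eef_rot: [0.0, 0.866, -0.499, -0.0]
contact_force: [0.9, 0.8, -0.2]
width: 0.0854
finger_force: 0.0
time: 1.15
ee_pos: [0.4933, 0.2376, 0.1866]
eef_rot: [0.005, 0.866, -0.5, -0.003]
contact_force: [-1.0, -0.4, -1.0]
width: 0.0858
finger_force: 0.0
```

```bash
python3 - <<'E'
from h import *
import cv2
o=manip.get_obs();C=cam("wrist");im=manip.grab_frame("wrist")
print(o["time"],o["ee_pos"],o["eef_rot"],C)
cv2.imwrite("pics/w1.png",im)
for n,X in dict(Atop=(.495,.241,.08),Afoot=(.497,.239,.004),tcp=o["ee_pos"],Btop=(.4928,.0995,.08)).items(): print(n,proj(C,X))
E
```

```text
1.15 [0.4933 0.2376 0.1866] [ 0.0048  0.8659 -0.5003 -0.0027] [array([[317.669 ,   0.    , 256.3408],
       [  0.    , 317.669 , 189.4118],
       [  0.    ,   0.    ,   1.    ]]), array([[-0.8663, -0.4994,  0.0112],
       [-0.4787,  0.8363,  0.2673],
       [-0.1429,  0.2261, -0.9636]]), array([0.544 , 0.0154, 0.3515])]
Atop [251.1062 191.1663]
Afoot [250.7303 168.7444]
tcp [256.551  246.5058]
Btop [352.1526  26.9304]
```

View pics/w1.png

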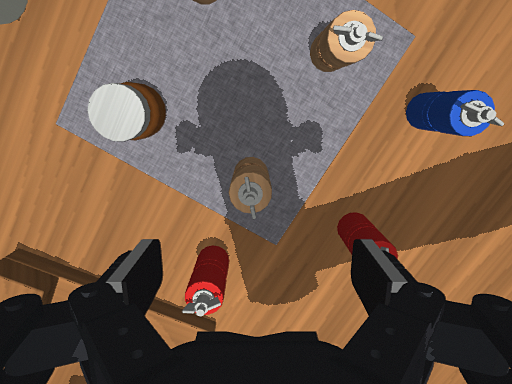

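The wrist view shows spare A's top at (250,191), within 1 px of the prediction. Nothing is in the way of the fingers, so I descend.

```bash
python3 -m creep '[[[0,0,-4,0],[0,0,-8,0],[0,0,-12,0],[0,0,-15,0],[0,0,-15,0]]]' -1; python3 -m creep '[[[0,0,0,0],[0,0,0,0],[0,0,0,0],[0,0,0,0],[0,0,0,0]]]' 1;python3 -c "
from h import *
print(ray(cam('wrist'),(1,1),0)*0)"
```

```text
time: 1.7
ee_pos: [0.4937, 0.2406, 0.0387]
eef_rot: [0.004, 0.867, -0.498, -0.001]
contact_force: [-0.1, 0.3, 0.7]
width: 0.0853
finger_force: 0.0
time: 2.2
ee_pos: [0.4967, 0.2416, 0.0434]
eef_rot: [-0.002, 0.867, -0.498, 0.001]
contact_force: [-1.7, -0.6, 6.6]
width: 0.035
finger_force: 59.3
[0. 0. 0.]
```

```bash
python3 -m creep '[[[0,0,3,0],[0,0,7,0],[0,0,11,0],[0,0,14,0],[0.5,-4,15,0]]]'; python3 -m creep '[[[0.6,-5,0,0],[1.2,-9.5,0,0],[1.8,-14,0,0],[2.4,-18.5,0,0],[3,-23,0,0]]]'; python3 -m creep '[[[0.6,-5,0,0],[1.2,-10,0,0],[1.8,-15,0,0],[2.4,-20,0,0],[2.9,-23.3,0,0]]]'; python3 -m creep '[[[0,0,0,0],[0,0,0,0]]]'; python3 - <<'E'
from h import *
import cv2
o=manip.get_obs();C=cam("wrist");im=manip.grab_frame("wrist");print(o["time"],o["ee_pos"])
p=(.5427,-.1808,np.radians(-14.8))
for n,l in dict(cell6=(.037,-.074),cell2=(-.037,0)).items():
    c=rack(p,l);print(n,c)
    for dx,dy in((-1,-1),(1,-1),(1,1),(-1,1)):
        u=proj(C,[*rack(p,(l[0]+dx*.034,l[1]+dy*.034)),.024]);print(u);cv2.circle(im,tuple(int(round(v)) for v in u),2,(0,255,0),-1)
cv2.imwrite("pics/w2.png",cv2.resize(im,(800,600),interpolation=cv2.INTER_CUBIC))
cv2.imwrite("pics/s2.png",cv2.resize(manip.grab_frame("scene")[150:300,120:320],(800,600),interpolation=cv2.INTER_CUBIC))
E
```

```text
time: 2.7
ee_pos: [0.503, 0.2043, 0.1959]
eef_rot: [-0.005, 0.868, -0.496, 0.002]
contact_force: [2.1, 0.2, -0.7]
width: 0.0347
finger_force: 60.0
time: 3.2
ee_pos: [0.5304, -0.031, 0.1918]
eef_rot: [-0.0, 0.867, -0.499, 0.0]
contact_force: [1.2, 0.1, -1.2]
width: 0.0353
finger_force: 60.0
time: 3.7
ee_pos: [0.5593, -0.2652, 0.1915]
eef_rot: [-0.0, 0.866, -0.499, 0.0]
contact_force: [-0.4, 0.3, -1.6]
width: 0.0348
finger_force: 60.0
time: 3.9
ee_pos: [0.5591, -0.2628, 0.1909]
eef_rot: [-0.0, 0.866, -0.499, -0.001]
contact_force: [0.1, -0.7, -1.5]
width: 0.0349
finger_force: 60.0
3.9 [ 0.5591 -0.2628  0.1909]
cell6 [ 0.5596 -0.2618]
[303.7742 172.9539]
[255.2811 123.8245]
[207.098 173.182]
[255.5774 218.4482]
cell2 [ 0.5069 -0.1713]
[300.125  267.3764]
[255.6013 226.0894]
[211.3383 267.5831]
[255.8512 305.8783]
```

View pics/w2.png

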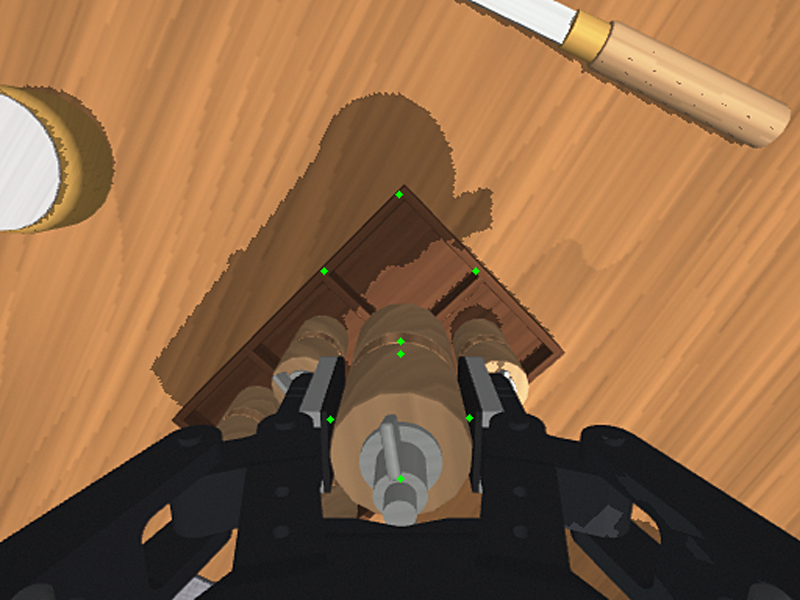

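Held clamp A is upright above cell 6. The far cell corner at about (404,190) agrees with the prediction at (399,195) within 2 mm, so I descend.

```bash
python3 -m creep '[[[0,0.1,-4,0],[0,0.1,-8,0],[0,0.1,-11,0],[0,0.1,-13,0],[0,0.1,-14,0]]]'; python3 -m creep '[[[0,0,-0.2,0],[0,0,-0.4,0],[0,0,-0.5,0],[0,0,-0.6,0],[0,0,-0.6,0]]]'
```

```text
time: 4.5
ee_pos: [0.5588, -0.2594, 0.0495]
eef_rot: [0.0, 0.867, -0.498, -0.002]
contact_force: [-1.0, 0.2, -0.3]
width: 0.0349
finger_force: 60.0
time: 5.0
ee_pos: [0.5601, -0.2613, 0.046]
eef_rot: [-0.0, 0.867, -0.499, 0.001]
contact_force: [0.3, 0.1, -1.1]
width: 0.0351
finger_force: 60.0
```

```bash
python3 -m creep '[[[0,0,-0.1,0],[0,0,-0.1,0],[0,0,-0.1,0]]]'; python3 -m creep '[[[0,0,-0.1,0],[0,0,-0.1,0],[0,0,-0.1,0]]]'
```

```text
time: 5.3
ee_pos: [0.5599, -0.2613, 0.0445]
eef_rot: [-0.0, 0.867, -0.499, 0.0]
contact_force: [-0.2, 0.3, -0.9]
width: 0.0351
finger_force: 60.0
time: 5.6
ee_pos: [0.56, -0.2613, 0.0445]
eef_rot: [0.0, 0.867, -0.498, 0.0]
contact_force: [-1.3, 0.6, 5.4]
width: 0.035
finger_force: 60.5
```

```bash
python3 -m creep '[[[0,0,0,0],[0,0,0,0],[0,0,0,0],[0,0,0,0],[0,0,0,0]]]' -0.3; python3 -m creep '[[[0,0,2,0],[0,0,5,0],[0,0,9,0],[0,0,13,0],[0,0,15,0]]]'; python3 -m creep '[[[0,0,0,0]]]'; python3 - <<'E'
from h import *
import cv2
o=manip.get_obs();print(o["time"],o["ee_pos"])
a=cv2.resize(manip.grab_frame("scene")[112:287,145:325],None,fx=3.4,fy=3.4,interpolation=cv2.INTER_CUBIC)
b=cv2.resize(manip.grab_frame("wrist"),(0,0),fx=1,fy=1)
cv2.imwrite("pics/s3.png",a);cv2.imwrite("pics/w3.png",b)
E
```

```text
time: 6.1
ee_pos: [0.5598, -0.2611, 0.0431]
eef_rot: [0.0, 0.867, -0.498, -0.0]
contact_force: [0.4, -0.2, 0.7]
width: 0.0556
finger_force: 0.0
time: 6.6
ee_pos: [0.5613, -0.2618, 0.1977]
eef_rot: [-0.001, 0.867, -0.498, 0.003]
contact_force: [0.1, 0.9, 0.9]
width: 0.0554
finger_force: 0.0
time: 6.7
ee_pos: [0.5617, -0.2618, 0.1977]
eef_rot: [-0.001, 0.867, -0.498, 0.004]
contact_force: [0.2, -0.9, -0.3]
width: 0.0554
finger_force: 0.0
6.7 [ 0.5617 -0.2618  0.1977]
```

View pics/w3.png

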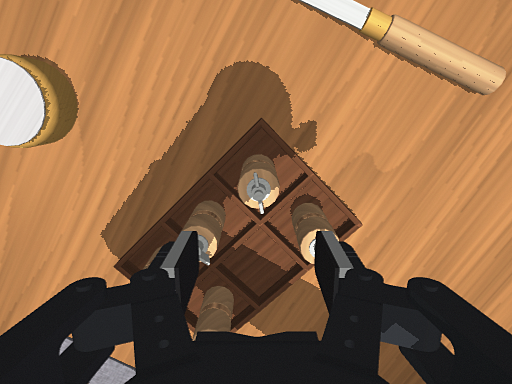

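Spare A stands in cell 6 at (258,190), and cell 2 at about (258,262) is still empty. Next is B.

```bash
python3 -m creep '[[[-0.9,4.5,0,0],[-1.8,9,0,0],[-2.7,13.5,0,0],[-3.6,18,0,0],[-4.5,22.5,0,0]]]'; python3 -m creep '[[[-0.9,4.5,0,0],[-1.8,9,0,0],[-2.4,13.9,0,0],[-2.4,13.9,0,0],[-2.4,13.9,0,0]]]' -1; python3 - <<'E'
from h import *
import cv2
manip.get_obs();o=manip.get_obs();C=cam("wrist");im=manip.grab_frame("wrist");print(o["time"],o["ee_pos"],o["eef_rot"])
for n,X in dict(scene=(.4925,.0993,.08),w=(.4885,.107,.08)).items():
    u=proj(C,X);print(n,u);cv2.circle(im,tuple(int(round(v)) for v in u),2,(0,255,0) if n=="w" else (255,0,255),-1)
cv2.imwrite("pics/w4.png",im)
E
```

```text
time: 7.3
ee_pos: [0.5131, -0.0347, 0.1914]
eef_rot: [0.001, 0.867, -0.499, -0.001]
contact_force: [1.2, 0.7, 0.3]
width: 0.0556
finger_force: 0.0
time: 7.8
ee_pos: [0.4897, 0.1036, 0.1917]
eef_rot: [0.001, 0.867, -0.497, -0.001]
contact_force: [-0.1, -0.4, -0.2]
width: 0.0852
finger_force: 0.0
7.8 [0.4897 0.1036 0.1917] [ 0.0015  0.8675 -0.4974 -0.001 ]
scene [255.6497 180.9463]
w [255.128  191.0833]
```

View pics/w4.png

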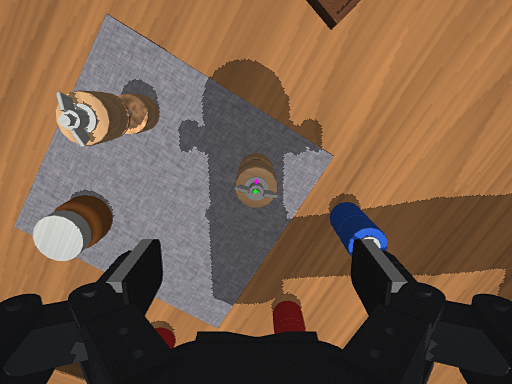

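Spare B's top is at (256,188), about 1 mm from the centre of the grip. The blue look-alike at (360,235) is clear of the finger, so I descend and grip.

```bash
python3 -m creep '[[[0,0.1,-4,0],[0,0.1,-8,0],[0,0.1,-12,0],[0,0.1,-15,0],[0,0.1,-15,0]]]' -1; python3 -m creep '[[[0,0,0,0],[0,0,0,0],[0,0,0,0],[0,0,0,0],[0,0,0,0]]]' 1
```

```text
time: 8.35
ee_pos: [0.4876, 0.1005, 0.039]
eef_rot: [0.005, 0.866, -0.5, -0.003]
contact_force: [0.1, -1.2, 0.4]
width: 0.0855
finger_force: 0.0
time: 8.85
ee_pos: [0.4917, 0.1041, 0.045]
eef_rot: [-0.001, 0.867, -0.498, 0.001]
contact_force: [-2.3, -0.1, 7.0]
width: 0.0349
finger_force: 59.2
```

```bash
python3 -m creep '[[[0,0,3,0],[0,0,7,0],[0,0,11,0],[0,0,14,0],[0.2,-3,15,0]]]'; python3 -m creep '[[[0.3,-4.5,0,0],[0.6,-9,0,0],[0.9,-13.5,0,0],[1.2,-18,0,0],[1.4,-22.5,0,0]]]'; python3 -m creep '[[[0,-2,0,0],[0,-2,0,0],[0,-2,0,0]]]';  python3 - <<'E'
from h import *
import cv2
o=manip.get_obs();C=cam("wrist");im=manip.grab_frame("wrist");print(o["time"],o["ee_pos"])
p=(.5427,-.1808,np.radians(-14.8))
for l in((.037,-.074),(-.037,0)):
    for dx,dy in((-1,-1),(1,-1),(1,1),(-1,1)):
        u=proj(C,[*rack(p,(l[0]+dx*.034,l[1]+dy*.034)),.024]);cv2.circle(im,tuple(int(round(v)) for v in u),2,(0,255,0),-1)
cv2.imwrite("pics/w5.png",im)
E
```

```text
time: 9.35
ee_pos: [0.495, 0.0761, 0.1977]
eef_rot: [-0.004, 0.868, -0.497, 0.003]
contact_force: [0.5, -0.7, -0.3]
width: 0.0347
finger_force: 59.8
time: 9.85
ee_pos: [0.5065, -0.1527, 0.1937]
eef_rot: [-0.0, 0.867, -0.498, 0.0]
contact_force: [1.4, -0.1, -1.3]
width: 0.0346
finger_force: 59.8
time: 10.15
ee_pos: [0.5064, -0.1711, 0.1932]
eef_rot: [-0.0, 0.867, -0.499, -0.0]
contact_force: [-0.3, -0.1, -1.9]
width: 0.0349
finger_force: 59.8
10.15 [ 0.5064 -0.1711  0.1932]
```

View pics/w5.png

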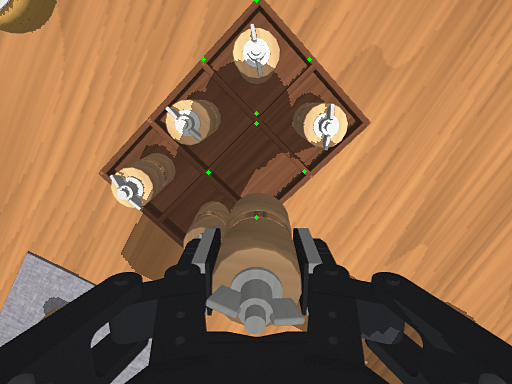

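The grid lines match the prediction, with the wall junction at (256,118), and the clamp is centred over cell 2. I lower it.

```bash
python3 -m creep '[[[0,0,-4,0],[0,0,-8,0],[0,0,-11,0],[0,0,-13,0],[0,0,-14,0]]]'; python3 -m creep '[[[0,0,-0.3,0],[0,0,-0.5,0],[0,0,-0.7,0],[0,0,-0.7,0],[0,0,-0.7,0]]]'; python3 -m creep '[[[0,0,-0.1,0],[0,0,-0.1,0],[0,0,-0.1,0]]]'
```

```text
time: 10.7
ee_pos: [0.5058, -0.1697, 0.0516]
eef_rot: [0.001, 0.867, -0.498, -0.002]
contact_force: [-0.9, -0.3, -1.2]
width: 0.0346
finger_force: 59.9
time: 11.2
ee_pos: [0.5072, -0.1712, 0.047]
eef_rot: [-0.0, 0.867, -0.499, 0.001]
contact_force: [-0.3, -1.0, -0.8]
width: 0.0344
finger_force: 59.9
time: 11.5
ee_pos: [0.5073, -0.1713, 0.0461]
eef_rot: [-0.0, 0.867, -0.498, 0.001]
contact_force: [-0.5, -0.1, 5.0]
width: 0.0349
finger_force: 60.3
```

```bash
python3 -m creep '[[[0,0,0,0],[0,0,0,0],[0,0,0,0],[0,0,0,0],[0,0,0,0]]]' -0.3; python3 -m creep '[[[0,0,2,0],[0,0,5,0],[0,0,9,0],[0,0,13,0],[0,0,16,0]]]'; python3 -m creep '[[[0,4,0,0],[0,8,1,0],[0,12,3,0],[0,16,3,0],[0,16,3,0]]]'; python3 - <<'E'
from h import *
import cv2
o=manip.get_obs();print(o["time"],o["ee_pos"])
a=[cv2.resize(manip.grab_frame(n)[y:y+200,x:x+200],(400,400),interpolation=cv2.INTER_CUBIC) for n,x,y in(("scene",140,100),("side",150,130))]
cv2.imwrite("pics/f.png",np.hstack(a))
E
```

```text
time: 12.0
ee_pos: [0.5067, -0.1711, 0.0452]
eef_rot: [0.0, 0.867, -0.499, -0.0]
contact_force: [-0.1, -0.3, 0.1]
width: 0.0553
finger_force: 0.0
time: 12.5
ee_pos: [0.5073, -0.1713, 0.2081]
eef_rot: [-0.0, 0.867, -0.498, 0.001]
contact_force: [0.2, -0.5, 0.6]
width: 0.056
finger_force: 0.0
time: 13.0
ee_pos: [0.5071, -0.0076, 0.2361]
eef_rot: [-0.001, 0.868, -0.496, 0.001]
contact_force: [0.0, -0.4, -0.5]
width: 0.0558
finger_force: 0.0
13.0 [ 0.5071 -0.0076  0.2361]
```

View pics/f.png

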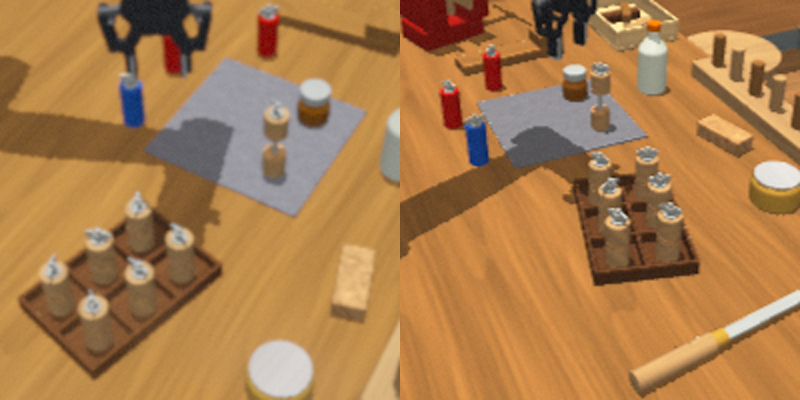

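All six cells hold an upright clamp; the two new ones are at (100,258) and (95,325) in the left view. The long clamp, jar and look-alikes haven't moved.

```bash
python3 -c "
from station import manip
print(manip.close_job())"
```

```text
the job is handed in; nothing more can be done
None
```

Both spare short clamps now stand upright on the floors of the two empty cells (cell_6 and cell_2), nothing else on the bench was moved, and the job was handed in at about 13 s.

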